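# Fetch the cutter basket out of the soak tank with the hook rod

### The arm

A 6-joint arm with a two-finger parallel gripper is mounted at the origin on the work surface. World frame = base frame: x ahead of the robot, y to its left, z up, the work surface at z = 0. Lengths are in m, angles in degrees, forces in N, time in s.
With the tool pointing down it reaches from about 0.25 to 0.725 m from the base axis. Payload 9.7 kg.
Tool frame: the origin (TCP) lies midway between the tips of the shut fingers; the grasp point (between the pads) lies 19 mm behind it; z points along the fingers, y is the line along which they close (so a half turn about z gives the same grasp; the last joint's range is limited). The gripper opens to 85 mm and grips with 20 to 120 N. Pads are 22 mm wide; open, the fingers measure 114 mm over their backs; the gripper's body (76 mm by 85 mm) begins 54 mm behind the grasp point. The pads swing forward as they close: fully open they stand 13 mm farther back than shut.
Start: joints at [72.651, 4.979, 10.078, 95.1, 0, 90], TCP at [0.164, 0.525, 0.231] pointing down, gripper open.
Joint ranges: [-179.16, 179.16], [-48.56, 103.87], [-65.8, 70.77], [-126.05, 130.52], [-82.76, 87.17], [-180, 180]. Speed limits (degrees/s): [127.2, 127.2, 147.25, 180, 180, 180].

### API

Orientations are given as [roll, pitch, yaw] about the fixed x, y, z axes, in that order (R = Rz(yaw) Ry(pitch) Rx(roll)).
In Python, from workcell import * gives the robot as it stands.
- The arm moves only by the tool servo_tool, never from a script. Its argument "moves" is a list of rows, each a list of 4 numbers: the shift along the world's x, y, z in cm, then the turn about the world's z in rad. A call has 1 to 20 rows; each row is the pose to reach, as a shift and turn from the pose commanded when the call began; what a row does not reach only later rows make up. A row lasts 1/12 s, in which the tool goes at most 41.7 mm and 7.16 degrees, less where a joint would pass 70% of its speed; a pose out of reach is approached as far as the arm can. A call with a gripper value outside its range is refused whole. "claw" is the closure, from 0 (fully open) to 1 (shut), set as the call begins (left out, the last holds). The fingers move at their own pace and stop on an object; "force" is the grip in N (left out, the last holds). Time passes only in rows, so rows that repeat a pose let the fingers close. It gives the time, the measured TCP pose, the force, the opening and the grip force at its end, in the units of the state.
- get_obs(): the state, without advancing time (a new reading comes with each control period).
- camera(name): name is "scene" or "top" or "wrist"; returns the picture (384x512x3 uint8, red, green, blue); there is no depth.
- get_calibration(name): a dict with "fx", "fy", "cx", "cy" (pixels), "rvec" (rotation vector, rad) and "tvec" (3), from world to camera coordinates, as OpenCV has them; the wrist camera has in their place "tool_from_camera" (4x4, takes a point from camera to tool coordinates, whose origin is the TCP and whose axes are the flange's). Camera axes: x right, y down, z forward; pixel columns grow to the right and rows downward; lengths in m; the calibration is good to about 2 mm. A picture is of the moment at which its call begins: read the wrist's pose just before it. get_calibration takes no time and is no camera call.
- job_done(): hands the job in; it is judged then, once.
The state is a dict: "time": time; "q": joint angles; "qd": joint speeds; "joint_efforts": joint torques, N m; "ee_pos": TCP position; "tcp_rot": TCP orientation; "wrist_force": force on the tool from outside, world axes, zero at the start; "torque": the same for the moment, N m; "opening": finger opening in m; "grasp_force": force on a finger pad.
Only numpy, scipy, OpenCV 4.12 (cv2) and the standard library are available. Lean on these libraries where they do the work, as an engineer would, in place of code of your own. Each camera call takes 0.05 s, during which the arm holds its last target. There are 200 camera calls.

### The job

The soak tank has been drained. Using the hook rod, gently feel for and catch the swinging bail of the cutter basket, lift the basket straight up out of the deep, narrow tank and stand it upright in the middle of the draining tray: do not touch the basket with the gripper, force it or the hook against the tank and its liner, let it drop or tip it, or disturb the other things. Then unhook and hang the hook rod back in the free slot of its stand, beside the brush.

Things in the scene. Friction and masses are not known exactly. Their poses are not given: they have to be found in the camera images.
- tank: Drained sheet-metal soak tank, open on top, fixed: 160 (x) x 110 (y) x 185 high, walls 4, inside 152 x 102, floor 8; rolled rim round the top, 172 x 122 overall, loop handles to 202 (x); drain cock sticks out 30 low on its +y face (towards the robot). Ledges on the inner +x and -x walls, tops 62 above the bench, carry the basket. Origin: centre of its underside, z up.
- tank_mouth (a point): Centre of the tank's mouth, 185 above the bench; the tank's axes. A tight removable perforated liner lines the tank's two long sides: upright plates facing +y and -y, 140 long, tops 167 above the bench, inner faces 80 apart, but the liner sits up to 8 off centre in y. That offset is NOT reported: look or feel.
- basket: Wire basket of cutters, 116 (x) x 58 (y), side rims 30 high, contents below 20, 0.3 to 0.65 kg. It hangs deep in the tank by two end lugs (undersides 38 above its origin) on the ledges, a few mm off the tank's centre and yaw. Origin: centre of its underside (24 above the bench in the tank), z up. Nothing crosses its middle above the contents.
- bail_pivot (a point): Midpoint of the bail's pivot axis (along basket x), 42 above the basket's origin. The bail is a 6 mm wire: arms at x = +-52, crossbar 58 from the axis, its centre crimp 64. It swings freely 1.3 rad either way, and has flopped against the liner's +y or -y plate, leaning 25 to 48 degrees; which is NOT reported: look or feel. Falls over when let go.
- hook_rod: Hook rod, 0.16 kg: wooden handle 16 (x) x 22 (y) from 6 to 78 above the origin, collar 26 across and 6 thick, 7 mm steel rod down to a J hook pointing to +y: underside 133.5 below the origin at y = 12; slim tip (4.4 thick), outer face at y = 28, top 113.5 below. Origin: centre of the collar's underside, on the rod's axis, z up. Grip along its x. Starts hanging in a slot, hook to the stand's front.
- hook_trough (a point): Bottom of the hook's inside, where a wire rests: 12 towards +y and 126.5 below the hook rod's origin.
- tray: Shallow steel draining tray, fixed, 200 (x) x 160 (y) x 20 high, walls 4; the ribs on its floor are 8 above the bench and carry what stands in it. Origin: centre of its underside, z up.
- stand: Fixed two-place hanging stand: base plate 12 thick, a post at the back (x = 46 to 64), on top a 6 mm plate, upper face 155 above the bench, with two slots 14 wide, open to the front, from x = -26 to 11 at y = +50 and -50; a stop lip 4 high at the mouths (x = -26 to -22). Lift a tool over the lip, draw it out to -x. Origin: bench level, z up.
- slot_a (a point): Place in the stand's +y slot where a hanging tool's collar underside rests: 155 above the bench, x = 0, y = +50 in the stand's frame. Hook rod and brush hang in slot_a and slot_b either way round.
- slot_b (a point): The same in the -y slot: y = -50 in the stand's frame.
- brush: Cleaning brush with the same collar, a shorter handle (to 52 above the origin) and a bristle head 26 thick and 70 long at the foot instead of a hook. Hangs in the other slot; leave it. Origin: centre of its collar's underside.
- oil_can: Bystander: oil can, 54 diameter, 100 high, origin at its foot.
- tape: Bystander: tape measure, 62 x 28 x 62 high, origin at its foot; lies between the task's things and the robot.
- scraper: Bystander: screwdriver lying on the bench near the robot, about 200 long.
- square: Bystander: try square, blade 300 x 25, lying flat beyond the task's things.
Not all that is in view belongs to the job. What is shaped like the hook_rod but white is not meant.

How it is judged (in metres and radians):
On the way, in this order (a step that is already met when the one before it is completed fails the run):
1. the basket hangs from the hook, clear above the tank (height (world z) of basket above 0.18 m and contact force between hook_rod and basket above 1 N and contact force between basket and tank below 0.1 N), for 0.1 s.
2. the basket stands in the draining tray, let go by the hook (z of basket in the frame of tray below 0.014 m and horizontal distance between basket and tray below 0.035 m and contact force between hook_rod and basket below 0.05 N), for 0.2 s.
At the end, for the whole second after the job is handed in: The basket stands level (within 0.08 rad) and still on the tray's ribs, its centre within 35 mm of the tray's, and the hook rod hangs upright (within 0.1 rad) and still in either slot of the stand, its collar within 12 mm of the slot's resting point (z of basket in the frame of tray between 0.004 and 0.014 m and horizontal distance between basket and tray below 0.035 m and angle between basket's own z axis and vertical below 0.08 rad and linear speed of basket below 0.02 m/s and (distance between hook_rod and slot_a below 0.012 m or distance between hook_rod and slot_b below 0.012 m) and angle between hook_rod's own z axis and vertical below 0.1 rad and linear speed of hook_rod below 0.05 m/s); the robot touches nothing.
It fails at once if the hook rod presses on the tank or its liner with more than 8 N, or pulls or presses on the basket or its bail with more than 20 N (contact force between hook_rod and tank above 8 N or contact force between hook_rod and basket above 20 N).
It fails at once if the basket is forced against the tank or its liner or set down on the tray with more than 20 N (contact force between basket and tank above 20 N or contact force between basket and tray above 20 N).
It fails at once if the robot itself touches the basket (0.5 N) or knocks the tank (5 N) (contact force between any of the arm, the fingers and basket above 0.5 N or contact force between any of the arm, the fingers and tank above 5 N).
It fails at once if the basket tips by more than 35 degrees (angle between basket's own z axis and vertical above 0.61 rad).
It fails at once if one of the other things is moved by more than 30 mm (distance of any of brush, oil_can, tape, scraper, square from where it was at the start of the episode above 0.03 m).
It also fails if it takes over 72 s, if anything falls off the work surface, if the arm or the gripper's body presses on something with over 40 N, if the wrist force passes 120 N, or if a joint passes its speed limit or range.

## Working session

There is one attempt and no reset: what is moved stays moved. The work goes in short steps, Python scripts to look and compute and a tool call to move; the robot and the scene stay as the last step left them, time stands still between calls to the robot, and variables do not carry over. Pictures are saved under pics/ and viewed, at most 10 in all, crops included, and the job is handed in when it is done.

Besides the shell and the picture viewer there is one more tool, called after "Call:" as name(argument=value, ...), one argument or row to a line, values as JSON. servo_tool: Moves the arm, as the interface text tells. Its arguments: {"type":"object","properties":{"moves":{"type":"array","items":{"type":"array","items":{"type":"number"}}},"claw":{"type":"number"},"force":{"type":"number"}},"required":["moves"]}

```bash
mkdir -p pics; ls
python3 - <<'E'
from workcell import *
import cv2,numpy as np
o=get_obs();print(o['time'],o['ee_pos'],o['tcp_rot'],o['opening'])
a=[]
for n in ["scene","top"]:
    im=camera(n)[:,:,::-1];cv2.imwrite(f'pics/{n}0.png',im);a.append(im);print(n,get_calibration(n))
    cv2.imwrite(f'pics/{n}0b.png',cv2.resize(im,(800,600),interpolation=cv2.INTER_CUBIC))
cv2.imwrite('pics/w0.png',camera('wrist')[:,:,::-1]);print(get_calibration('wrist'))
E
```

```text
pics
0.0 [0.16393658 0.52475573 0.23059886] [-1.79924166e+02  1.11458574e-03  1.62653599e+02] 0.08542496741202912
scene {'fx': 371.1272850221296, 'fy': 371.1272850221296, 'cx': 257.3176436888463, 'cy': 190.2459733624838, 'rvec': array([ 2.08603089,  1.00106005, -0.46116251]), 'tvec': array([-0.29220789, -0.13799371,  1.38209117])}
top {'fx': 385.27527834463183, 'fy': 385.27527834463183, 'cx': 257.74351434096377, 'cy': 189.32342278687454, 'rvec': array([ 2.1258761 , -2.16210107,  0.19164907]), 'tvec': array([-0.00714686,  0.50821461,  1.11994595])}
{'fx': 336.77690437071044, 'fy': 336.77690437071044, 'cx': 258.21692599238776, 'cy': 190.4927549105251, 'tool_from_camera': array([[ 5.03659836e-04, -9.49074037e-01, -3.15052725e-01,
         8.17436444e-02],
       [ 9.99999773e-01,  6.18739251e-04, -2.65256034e-04,
        -8.51291547e-04],
       [ 4.46683102e-04, -3.15052520e-01,  9.49074133e-01,
        -1.42901712e-01],
       [ 0.00000000e+00,  0.00000000e+00,  0.00000000e+00,
         1.00000000e+00]])}
```

View pics/scene0b.png

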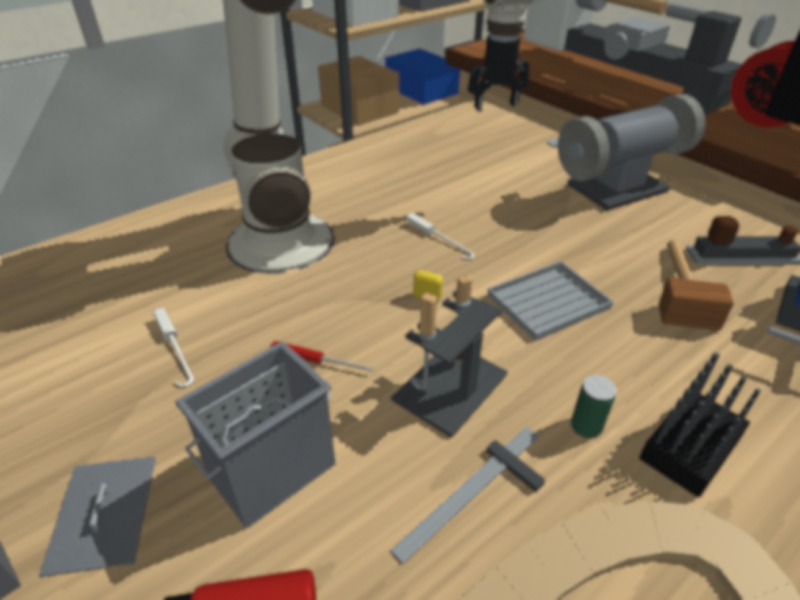

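View pics/top0b.png

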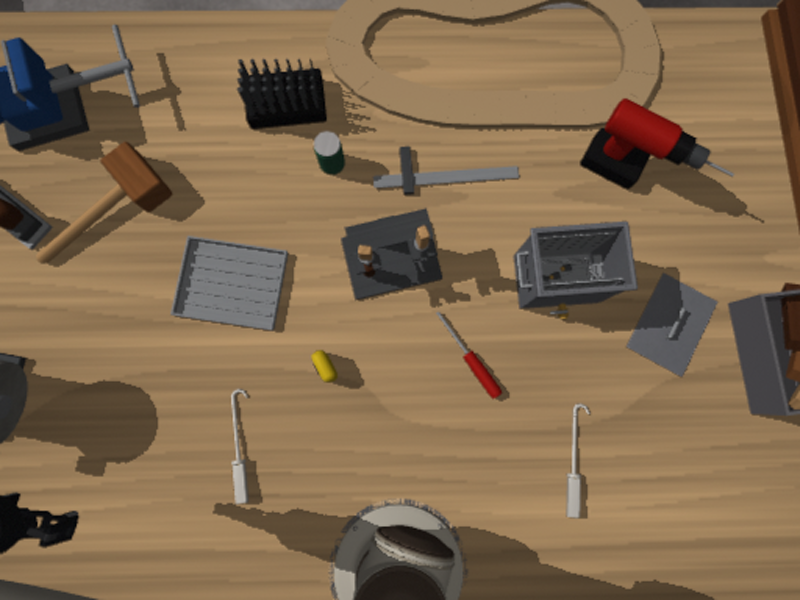

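The scene and top views show the tank at right (top ≈575,262), the stand in the centre (≈392,252) with the hook rod on the tank side, and the tray at left (≈231,283). I'll enlarge these for measuring.

Run:
```python
import cv2,numpy as np
t=cv2.imread('pics/top0.png');s=cv2.imread('pics/scene0.png')
def c(im,x,y,w,h,k):return cv2.resize(im[y:y+h,x:x+w],None,fx=k,fy=k,interpolation=cv2.INTER_CUBIC)
A=np.hstack([c(t,322,132,100,75,4),c(t,212,128,100,75,4)])   # k4
B=np.hstack([c(s,110,215,100,75,4),c(s,240,170,100,75,4)])
m=np.vstack([A,B])
for i in range(0,800,40):
    cv2.putText(m,str(i),(i,8),0,.25,(0,255,255),1);
for i in range(0,600,40): cv2.putText(m,str(i),(0,i+4),0,.25,(0,255,255),1)
cv2.imwrite('pics/crop1.png',m)
```

```text
(no output)
```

View pics/crop1.png

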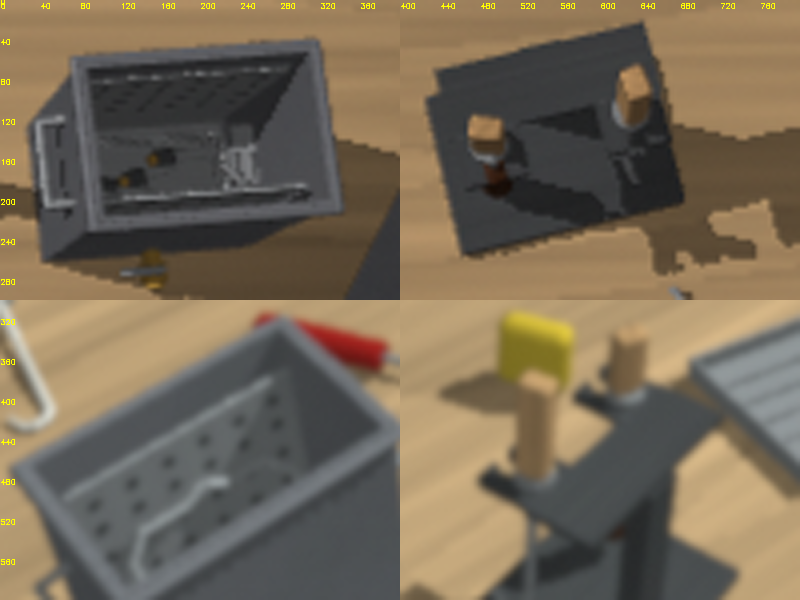

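The top crop shows the tank mouth corners at ≈(70,57),(318,40),(342,212),(88,233), the hook rod's handle top at ≈(632,72) and the brush's at ≈(485,120). In the scene crop the bail's crimp is at ≈(215,481), apparently against the robot-side plate.

```bash
cat > h.py <<'E'
import cv2,numpy as np
from scipy.spatial.transform import Rotation as R
from workcell import *
def ray(n,uv,obs=None):
    c=get_calibration(n); uv=np.atleast_2d(np.array(uv,float))
    d=np.c_[(uv[:,0]-c['cx'])/c['fx'],(uv[:,1]-c['cy'])/c['fy'],np.ones(len(uv))]
    if n=='wrist':
        T=c['tool_from_camera'];o=obs or get_obs();Rt=R.from_euler('xyz',o['tcp_rot'],degrees=True).as_matrix()
        return Rt@T[:3,3]+o['ee_pos'],d@(Rt@T[:3,:3]).T
    M=cv2.Rodrigues(c['rvec'])[0]
    return -M.T@c['tvec'],d@M
def atz(n,uv,z,obs=None):
    o,d=ray(n,uv,obs);return o+d*((z-o[2])/d[:,2])[:,None]
E
python3 - <<'E'
from h import *
np.set_printoptions(precision=4,suppress=True)
A=lambda p:np.array(p)/4+[322,132]
B=lambda p:(np.array(p)-[400,0])/4+[212,128]
m=atz('top',A([(70,57),(318,40),(342,212),(88,233)]),.185);print('tank',m,m.mean(0))
print('dims',np.linalg.norm(m-np.roll(m,-1,0),axis=1))
h=atz('top',B([(632,72)]),.233);b=atz('top',B([(485,120)]),.207);print(h,b,np.linalg.norm(h-b),h-b)
t=atz('top',np.array([(190,238),(288,249),(272,330),(173,314)])/1.5625,.02);print('tray',t,t.mean(0),np.linalg.norm(t-np.roll(t,-1,0),axis=1))
C=lambda p:(np.array(p)-[0,300])/4+[110,215]
D=lambda p:(np.array(p)-[400,300])/4+[240,170]
for z in(.1,.12,.13):print('crimp',z,atz('scene',C([(215,481)]),z))
print('scene handle tops',atz('scene',D([(538,375)]),.233),atz('scene',D([(630,330)]),.207))
ms=atz('scene',C([(280,318),(15,468)]),.185);print(ms)
print('oil,tape,square',atz('top',np.array([(328,140)])/1.5625,.1),atz('top',np.array([(323,366)])/1.5625,.062))
E
```

```text
tank [[ 0.5987 -0.2356  0.185 ]
 [ 0.6082 -0.4046  0.185 ]
 [ 0.4899 -0.4113  0.185 ]
 [ 0.4785 -0.2413  0.185 ]] [ 0.5438 -0.3232  0.185 ]
dims [0.1692 0.1184 0.1704 0.1203]
[[ 0.5885 -0.0458  0.233 ]] [[0.5648 0.0496 0.207 ]] 0.10167480192489575 [[ 0.0237 -0.0954  0.026 ]]
tray [[0.6345 0.4043 0.02  ]
 [0.6093 0.2099 0.02  ]
 [0.4483 0.2388 0.02  ]
 [0.4827 0.4313 0.02  ]] [0.5437 0.3211 0.02  ] [0.196  0.1635 0.1955 0.1542]
crimp 0.1 [[ 0.5031 -0.3114  0.1   ]]
crimp 0.12 [[ 0.5198 -0.3167  0.12  ]]
crimp 0.13 [[ 0.5281 -0.3194  0.13  ]]
scene handle tops [[ 0.5849 -0.0455  0.233 ]] [[0.5646 0.05   0.207 ]]
[[ 0.4905 -0.2483  0.185 ]
 [ 0.5018 -0.4105  0.185 ]]
oil,tape,square [[0.8019 0.1224 0.1   ]] [[0.375  0.1349 0.062 ]]
```

Call:
servo_tool(
  moves=[
    [8, -14, 9, -0.5],
    [20, -42, 9, -1.39],
    [20, -42, 9, -1.39],
    [20, -42, 9, -1.39],
    [20, -42, 9, -1.39],
    [20, -42, 9, -1.39],
    [20, -42, 9, -1.39],
    [20, -42, 9, -1.39],
    [20, -42, 9, -1.39],
    [20, -42, 9, -1.39],
    [20, -42, 9, -1.39],
    [20, -42, 9, -1.39],
    [20, -42, 9, -1.39],
  ],
  claw=0.3,
)

```text
time: 1.23
ee_pos: [0.3651, 0.1021, 0.3217]
tcp_rot: [180.0, 0.0, 82.7]
wrist_force: [-0.5, -0.3, 0.0]
opening: 0.0597
grasp_force: 0.0
```

Call:
servo_tool(
  moves=[
    [20, -42.8, -2, -1.39],
    [20, -42.8, -2, -1.39],
    [20, -42.8, -2, -1.39],
    [20, -42.8, -2, -1.39],
    [20, -42.8, -2, -1.39],
    [20, -42.8, -2, -1.39],
    [20, -42.8, -2, -1.39],
    [20, -42.8, -2, -1.39],
    [20, -42.8, -2, -1.39],
    [20, -42.8, -2, -1.39],
    [20, -42.8, -2, -1.39],
    [20, -42.8, -2, -1.39],
    [20, -42.8, -2, -1.39],
    [20, -42.8, -2, -1.39],
    [20, -42.8, -2, -1.39],
    [20, -42.8, -2, -1.39],
  ],
)

```text
time: 2.57
ee_pos: [0.5639, -0.3216, 0.3022]
tcp_rot: [180.0, -0.0, 3.5]
wrist_force: [-0.6, -0.5, -0.3]
opening: 0.0599
grasp_force: 0.0
```

Run:
```python
from h import *
import json
o=get_obs();print(o['ee_pos'],o['tcp_rot'],o['q'])
im=camera('wrist')[:,:,::-1]
json.dump({'ee_pos':list(o['ee_pos']),'tcp_rot':list(o['tcp_rot'])},open('w1.json','w'))
cv2.imwrite('pics/w1.png',im)
m=cv2.resize(im,(800,600),interpolation=cv2.INTER_CUBIC)
cv2.imwrite('pics/w1b.png',m)
```

```text
[ 0.56393843 -0.32162208  0.30215381] [ 1.79981671e+02 -4.39692399e-02  3.47926913e+00] [-2.97005541e+01  2.27490954e+01  3.94931965e+01  1.06697270e+02
  8.72249961e-03  1.46820187e+02]
```

View pics/w1b.png

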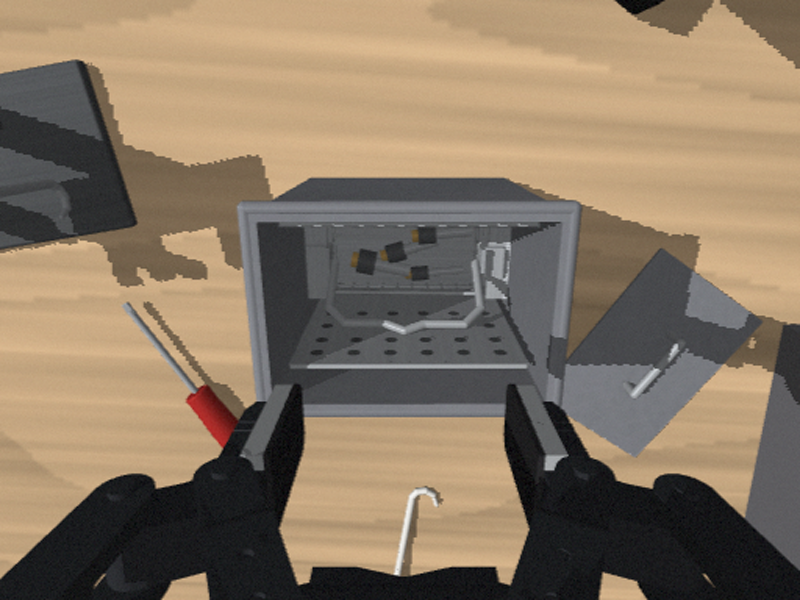

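The wrist view shows the bail leaning on the robot-side (+y) plate: V-crimp vertex at (405,331), crossbar ends at ≈(345,325)/(468,323). The +y plate's top edge runs (290,366)–(527,366), the −y plate's top edge is at row ≈226.

Run:
```python
from h import *
import json
np.set_printoptions(precision=4,suppress=True)
o=json.load(open('w1.json'))
W=lambda p,z:atz('wrist',np.array(p)/1.5625,z,o)
rim=W([(240,203),(579,203),(566,413),(262,413)],.183);print('rim',rim,rim.mean(0))
a=W([(290,366),(527,366)],.167);b=W([(290,226),(535,226)],.167);print('plates',a,b)
c=get_obs
yaw=np.deg2rad(93.5);ex=np.array([np.cos(yaw),np.sin(yaw)]);ey=np.array([-ex[1],ex[0]])
for C in (rim.mean(0)[:2],np.array([.5438,-.3232])):
  L=lambda P:np.c_[(P[:,:2]-C)@ex,(P[:,:2]-C)@ey]
  print('C',C);print(L(a),L(b))
  # crimp: combine with scene ray and plate
  for z in (.105,.11,.115,.12,.125): print(z,'crimp',L(W([(405,331)],z)),'bar',L(W([(345,325),(468,323)],z-.005)),'scene',L(atz('scene',[[110+215/4,215+181/4]],z)))
```

```text
rim [[ 0.6013 -0.2389  0.183 ]
 [ 0.6116 -0.4065  0.183 ]
 [ 0.4939 -0.4188  0.183 ]
 [ 0.4835 -0.2471  0.183 ]] [ 0.5476 -0.3278  0.183 ]
plates [[ 0.5058 -0.2598  0.167 ]
 [ 0.5142 -0.3974  0.167 ]] [[ 0.5881 -0.2603  0.167 ]
 [ 0.5961 -0.3906  0.167 ]]
C [ 0.5476 -0.3278]
[[ 0.0705  0.0375]
 [-0.0674  0.0375]] [[ 0.0649 -0.0446]
 [-0.0656 -0.0446]]
0.105 crimp [[0.0034 0.0406]] bar [[ 0.0455  0.0381]
 [-0.0409  0.0366]] scene [[0.0175 0.0393]]
0.11 crimp [[0.0034 0.0386]] bar [[ 0.0449  0.0361]
 [-0.0402  0.0347]] scene [[0.016  0.0352]]
0.115 crimp [[0.0034 0.0366]] bar [[ 0.0444  0.0342]
 [-0.0396  0.0327]] scene [[0.0144 0.0311]]
0.12 crimp [[0.0034 0.0346]] bar [[ 0.0438  0.0322]
 [-0.0389  0.0308]] scene [[0.0128 0.0271]]
0.125 crimp [[0.0034 0.0325]] bar [[ 0.0432  0.0303]
 [-0.0382  0.0289]] scene [[0.0112 0.023 ]]
C [ 0.5438 -0.3232]
[[ 0.0656  0.034 ]
 [-0.0723  0.034 ]] [[ 0.0601 -0.0481]
 [-0.0705 -0.0481]]
0.105 crimp [[-0.0015  0.0371]] bar [[ 0.0407  0.0346]
 [-0.0457  0.0331]] scene [[0.0127 0.0358]]
0.11 crimp [[-0.0015  0.0351]] bar [[ 0.0401  0.0326]
 [-0.0451  0.0312]] scene [[0.0111 0.0317]]
0.115 crimp [[-0.0015  0.0331]] bar [[ 0.0395  0.0307]
 [-0.0444  0.0292]] scene [[0.0095 0.0277]]
0.12 crimp [[-0.0014  0.0311]] bar [[ 0.0389  0.0287]
 [-0.0438  0.0273]] scene [[0.008  0.0236]]
0.125 crimp [[-0.0014  0.0291]] bar [[ 0.0383  0.0268]
 [-0.0431  0.0254]] scene [[0.0064 0.0195]]
```

Call:
servo_tool(
  moves=[
    [2.3, 27.6, 0, 0.169],
    [2.3, 27.6, 0, 0.169],
    [2.3, 27.6, 0, 0.169],
    [2.3, 27.6, 0, 0.169],
    [2.3, 27.6, 0, 0.169],
    [2.3, 27.6, 0, 0.169],
    [2.3, 27.6, 0, 0.169],
    [2.3, 27.6, 0, 0.169],
    [2.3, 27.6, 0, 0.169],
    [2.3, 27.6, 0, 0.169],
  ],
  claw=0.45,
)

```text
time: 3.45
ee_pos: [0.5866, -0.0467, 0.302]
tcp_rot: [180.0, -0.1, 13.1]
wrist_force: [0.5, -0.5, 0.4]
opening: 0.0468
grasp_force: 0.0
```

Run:
```python
from h import *
import json
o=get_obs();print(o['ee_pos'],o['tcp_rot'],o['q'])
im=camera('wrist')[:,:,::-1]
json.dump({'ee_pos':list(o['ee_pos']),'tcp_rot':list(o['tcp_rot'])},open('w2.json','w'))
cv2.imwrite('pics/w2.png',im)
cv2.imwrite('pics/w2b.png',cv2.resize(im,(800,600),interpolation=cv2.INTER_CUBIC))
```

```text
[ 0.58659716 -0.04671147  0.30196282] [ 1.79967189e+02 -5.26114595e-02  1.31248236e+01] [-4.54552108e+00  1.28940787e+01  2.70353260e+01  1.04081159e+02
 -1.52935244e-02  1.62329662e+02]
```

View pics/w2b.png

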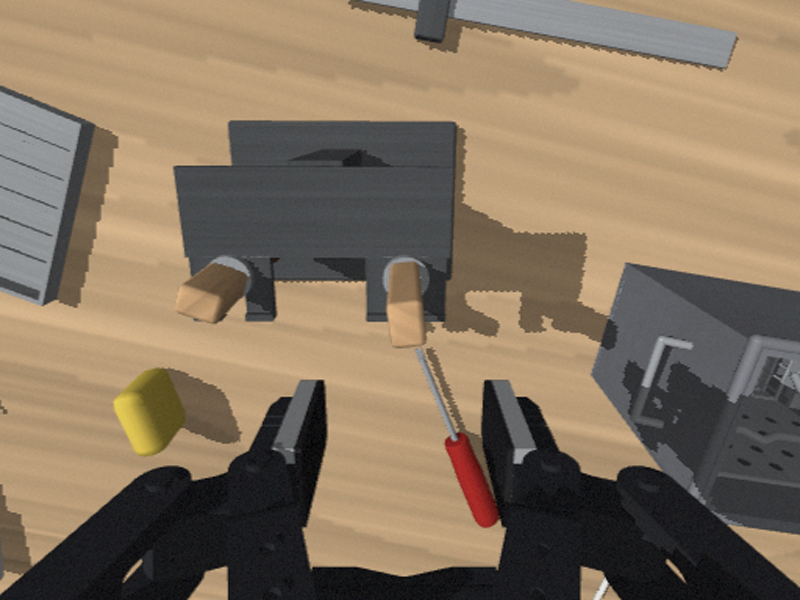

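The stand is square to the tool; the hook rod's handle top is centred at ≈(408,330), between the fingers, and its collar at ≈(405,274).

Run:
```python
from h import *
import json
np.set_printoptions(precision=4,suppress=True)
o=json.load(open('w2.json'))
W=lambda p,z:atz('wrist',np.array(p)/1.5625,z,o)
print('hooktop',W([(408,330)],.233),'brushtop',W([(205,303)],.207),'collar',W([(405,274)],.161))
print('plate',W([(175,167),(453,167)],.155), 'lip',W([(260,320),(436,320)],.159))
```

```text
hooktop [[ 0.5821 -0.0503  0.233 ]] brushtop [[0.5634 0.0447 0.207 ]] collar [[ 0.5866 -0.0482  0.161 ]]
plate [[ 0.6149  0.0851  0.155 ]
 [ 0.6488 -0.0601  0.155 ]] lip [[ 0.5399  0.0273  0.159 ]
 [ 0.5631 -0.0722  0.159 ]]
```

Call:
servo_tool(
  moves=[
    [-0.17, -0.14, 0, 0],
    [-0.17, -0.14, -3, 0],
    [-0.17, -0.14, -6, 0],
    [-0.17, -0.14, -8.5, 0],
    [-0.17, -0.14, -10.5, 0],
    [-0.17, -0.14, -11.6, 0],
    [-0.17, -0.14, -11.6, 0],
    [-0.17, -0.14, -11.6, 0],
  ],
)

```text
time: 4.17
ee_pos: [0.5852, -0.0491, 0.1858]
tcp_rot: [180.0, 0.0, 13.0]
wrist_force: [-0.1, 0.8, 0.1]
opening: 0.0471
grasp_force: 0.0
```

Call:
servo_tool(
  moves=[
    [0, 0, 0, 0],
    [0, 0, 0, 0],
    [0, 0, 0, 0],
    [0, 0, 0, 0],
    [0, 0, 0, 0],
    [0, 0, 0, 0],
    [0, 0, 0, 0],
  ],
  claw=1,
  force=70,
)

```text
time: 4.75
ee_pos: [0.5859, -0.0485, 0.1869]
tcp_rot: [179.9, -0.1, 13.1]
wrist_force: [-0.4, -0.5, 5.0]
opening: 0.0156
grasp_force: 68.3
```

Call:
servo_tool(
  moves=[
    [0, 0, 0.4, 0],
    [0, 0, 0.8, 0],
    [0, 0, 1.2, 0],
    [0, 0, 1.2, 0],
    [-1, -0.23, 1.2, 0],
    [-3, -0.7, 1.2, 0],
    [-5, -1.2, 1.2, 0],
    [-7, -1.65, 1.2, 0],
    [-8.8, -2.1, 1.2, 0],
    [-8.8, -2.1, 4, 0],
    [-8.8, -2.1, 8, 0],
    [-8.8, -2.1, 12, 0],
    [-8.8, -2.1, 16, 0],
    [-8.8, -2.1, 19.5, 0],
    [-8.8, -2.1, 19.5, 0],
    [-8.8, -2.1, 19.5, 0],
  ],
)

```text
time: 6.08
ee_pos: [0.498, -0.0695, 0.3821]
tcp_rot: [179.9, -0.2, 13.1]
wrist_force: [0.5, 0.2, -2.2]
opening: 0.0155
grasp_force: 68.6
```

Call:
servo_tool(
  moves=[
    [0.5, -3, 0, -0.03],
    [1.5, -7, 0, -0.06],
    [2.5, -11, 0, -0.09],
    [3.5, -15, 0, -0.12],
    [4.5, -19, 0, -0.15],
    [5.2, -23, 0, -0.168],
    [5.5, -25.5, 0, -0.168],
    [5.5, -25.5, 0, -0.168],
    [5.5, -25.5, 0, -0.168],
    [5.5, -25.5, 0, -0.168],
    [5.5, -25.5, 0, -0.168],
  ],
)

```text
time: 7.0
ee_pos: [0.5522, -0.3233, 0.3804]
tcp_rot: [-180.0, 0.0, 3.5]
wrist_force: [0.0, 0.6, -1.1]
opening: 0.0151
grasp_force: 69.1
```

Run:
```python
from h import *
o=get_obs();print(o['ee_pos'],o['tcp_rot'],o['wrist_force'])
im=camera('wrist')[:,:,::-1];s=camera('scene')[:,:,::-1]
a=cv2.resize(im,(533,400),interpolation=cv2.INTER_CUBIC)
b=cv2.resize(s[130:330,100:234],None,fx=2,fy=2,interpolation=cv2.INTER_CUBIC)
cv2.imwrite('pics/w3.png',np.hstack([a,b[:400,:267]]))
```

```text
[ 0.55220551 -0.32332239  0.38035541] [-1.79979971e+02  1.10012316e-02  3.48380204e+00] [ 0.01272484  0.62000178 -1.09921561]
```

View pics/w3.png

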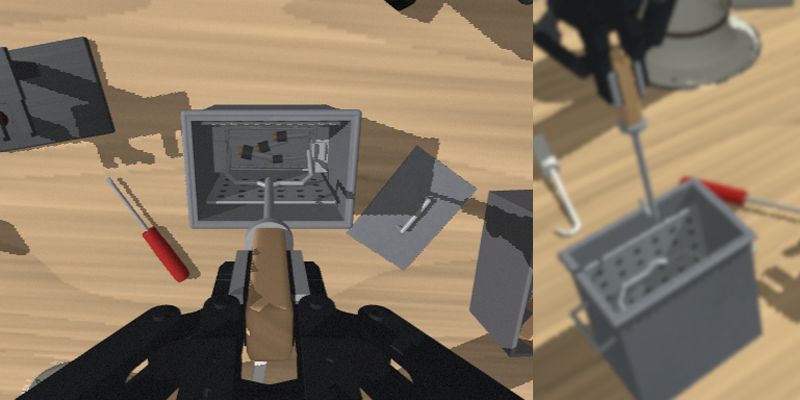

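The hook hangs upright over the mouth and lines up with the crimp (≈(269,184)).

Call:
servo_tool(
  moves=[
    [0.15, 0, -2, 0],
    [0.15, 0, -5, 0],
    [0.15, 0, -7.5, 0],
    [0.15, 0, -9, 0],
    [0.15, 0, -9.5, 0],
    [0.15, 0, -10, 0],
    [0.15, 0, -10.5, 0],
    [0.15, 0, -11, 0],
    [0.15, 0, -11, 0],
  ],
)

```text
time: 7.85
ee_pos: [0.554, -0.3244, 0.2701]
tcp_rot: [180.0, -0.0, 3.4]
wrist_force: [-0.1, 0.0, -1.7]
opening: 0.0152
grasp_force: 69.0
```

Call:
servo_tool(
  moves=[
    [0, 0, -0.4, 0],
    [0, 0, -0.8, 0],
    [0, 0, -1.2, 0],
    [0, 0, -1.6, 0],
    [0, 0, -2.0, 0],
    [0, 0, -2.4, 0],
    [0, 0, -2.7, 0],
    [0, 0, -2.7, 0],
  ],
)

```text
time: 8.52
ee_pos: [0.5536, -0.3243, 0.2424]
tcp_rot: [-180.0, 0.1, 3.4]
wrist_force: [1.4, 0.4, -1.5]
opening: 0.0149
grasp_force: 69.1
```

Call:
servo_tool(
  moves=[
    [-0.2, -0.01, 0, 0],
    [-0.4, -0.02, 0, 0],
    [-0.6, -0.04, 0, 0],
    [-0.8, -0.05, 0, 0],
    [-1.0, -0.06, 0, 0],
    [-1.0, -0.06, 0, 0],
    [-1.0, -0.06, 0, 0],
  ],
)

```text
time: 9.1
ee_pos: [0.5437, -0.3251, 0.2435]
tcp_rot: [180.0, -0.0, 3.4]
wrist_force: [-0.1, 0.4, -1.3]
opening: 0.0152
grasp_force: 69.1
```

Call:
servo_tool(
  moves=[
    [-0.1, 0, 0, 0],
    [-0.2, -0.01, 0, 0],
    [-0.2, -0.01, 0, 0],
    [-0.2, -0.01, 0, 0],
  ],
)

```text
time: 9.43
ee_pos: [0.5418, -0.3251, 0.2433]
tcp_rot: [-180.0, 0.0, 3.4]
wrist_force: [0.3, -0.6, -1.6]
opening: 0.0148
grasp_force: 69.1
```

Call:
servo_tool(
  moves=[
    [-0.1, 0, 0, 0],
    [-0.1, 0, 0, 0],
    [-0.1, 0, 0, 0],
  ],
)

```text
time: 9.68
ee_pos: [0.5409, -0.3251, 0.2433]
tcp_rot: [-180.0, -0.0, 3.4]
wrist_force: [-0.5, -0.6, -1.4]
opening: 0.0149
grasp_force: 69.0
```

Call:
servo_tool(
  moves=[
    [-0.1, 0, 0, 0],
    [-0.1, 0, 0, 0],
    [-0.1, 0, 0, 0],
  ],
)

```text
time: 9.93
ee_pos: [0.54, -0.3251, 0.2434]
tcp_rot: [180.0, -0.0, 3.4]
wrist_force: [1.8, 0.2, -2.2]
opening: 0.015
grasp_force: 69.0
```

Call:
servo_tool(
  moves=[
    [-0.1, 0, 0, 0],
    [-0.1, 0, 0, 0],
    [-0.1, 0, 0, 0],
  ],
)

```text
time: 10.18
ee_pos: [0.5392, -0.3251, 0.2434]
tcp_rot: [180.0, -0.1, 3.4]
wrist_force: [3.7, -0.2, -1.2]
opening: 0.0154
grasp_force: 69.0
```

Call:
servo_tool(
  moves=[
    [0.1, 0, 0, 0],
    [0.1, 0, 0.2, 0],
    [0.1, 0, 0.4, 0],
    [0.1, 0, 0.6, 0],
    [0.1, 0, 0.8, 0],
    [0.1, 0, 1.0, 0],
    [0.1, 0, 1.1, 0],
    [0.1, 0, 1.2, 0],
    [0.1, 0, 1.2, 0],
  ],
)

```text
time: 10.93
ee_pos: [0.5399, -0.3252, 0.2557]
tcp_rot: [180.0, -0.0, 3.4]
wrist_force: [2.3, 0.4, -0.4]
opening: 0.0153
grasp_force: 69.3
```

Call:
servo_tool(
  moves=[
    [0, 0, 0.1, 0],
    [0, 0, 0.2, 0],
    [0, 0, 0.3, 0],
    [0, 0, 0.4, 0],
    [0, 0, 0.4, 0],
  ],
)

```text
time: 11.35
ee_pos: [0.5399, -0.3251, 0.2596]
tcp_rot: [180.0, -0.0, 3.4]
wrist_force: [2.2, 0.2, 0.2]
opening: 0.0151
grasp_force: 69.3
```

Call:
servo_tool(
  moves=[
    [0, 0, 0.1, 0],
    [0, 0, 0.2, 0],
    [0, 0, 0.3, 0],
    [0, 0, 0.4, 0],
    [0, 0, 0.4, 0],
  ],
)

```text
time: 11.77
ee_pos: [0.5399, -0.3251, 0.2637]
tcp_rot: [180.0, -0.0, 3.4]
wrist_force: [2.2, 0.6, -0.2]
opening: 0.0151
grasp_force: 69.3
```

Run:
```python
from h import *
o=get_obs();print(o['ee_pos'],o['wrist_force'],o['torque'])
im=camera('wrist')[:,:,::-1];s=camera('scene')[:,:,::-1]
a=cv2.resize(im[60:285,170:370],(500,562),interpolation=cv2.INTER_CUBIC)
b=cv2.resize(s[180:330,110:190],(300,562),interpolation=cv2.INTER_CUBIC)
cv2.imwrite('pics/w4.png',np.hstack([a,b]))
```

```text
[ 0.53987886 -0.32511561  0.26368282] [ 2.22852022  0.55013746 -0.15763004] [ 1.67821396e-01 -8.24839621e-01 -7.50249883e-04]
```

View pics/w4.png

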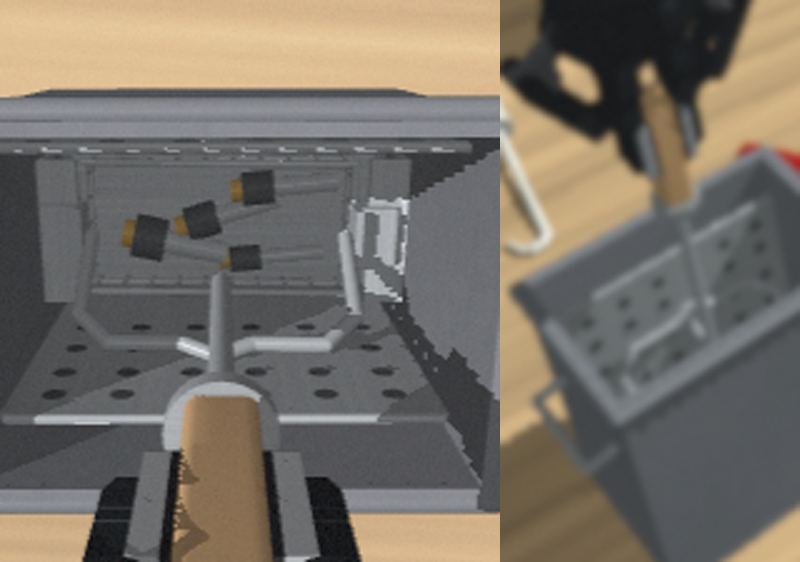

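The crimp V sits right at the rod (≈(217,357)), well centred; the bail is still on the plate, so I'll keep lifting gently.

Call:
servo_tool(
  moves=[
    [0, 0, 0.1, 0],
    [0, 0, 0.2, 0],
    [0, 0, 0.3, 0],
    [0, 0, 0.3, 0],
  ],
)

```text
time: 12.2
ee_pos: [0.5399, -0.3251, 0.2665]
tcp_rot: [180.0, -0.0, 3.4]
wrist_force: [2.8, 0.4, -0.5]
opening: 0.0149
grasp_force: 69.2
```

Call:
servo_tool(
  moves=[
    [0, 0, 0.1, 0],
    [0, 0, 0.2, 0],
    [0, 0, 0.3, 0],
    [0, 0, 0.3, 0],
  ],
)

```text
time: 12.53
ee_pos: [0.5399, -0.3251, 0.2696]
tcp_rot: [180.0, -0.0, 3.4]
wrist_force: [3.0, 0.4, -0.4]
opening: 0.0152
grasp_force: 69.2
```

Call:
servo_tool(
  moves=[
    [0, 0, 0.1, 0],
    [0, 0, 0.2, 0],
    [0, 0, 0.3, 0],
    [0, 0, 0.3, 0],
  ],
)

```text
time: 12.87
ee_pos: [0.5399, -0.3251, 0.2727]
tcp_rot: [180.0, -0.0, 3.4]
wrist_force: [2.5, 0.9, -0.4]
opening: 0.0153
grasp_force: 69.2
```

Run:
```python
from h import *
o=get_obs();print(o['ee_pos'],o['wrist_force'])
im=camera('wrist')[:,:,::-1];s=camera('scene')[:,:,::-1]
a=cv2.resize(im[120:210,200:320],(480,360),interpolation=cv2.INTER_CUBIC)
b=cv2.resize(s[210:290,120:190],(315,360),interpolation=cv2.INTER_CUBIC)
cv2.imwrite('pics/w5.png',np.hstack([a,b]))
```

```text
[ 0.53987534 -0.32514298  0.27265175] [ 2.52775197  0.87062508 -0.39592222]
```

View pics/w5.png

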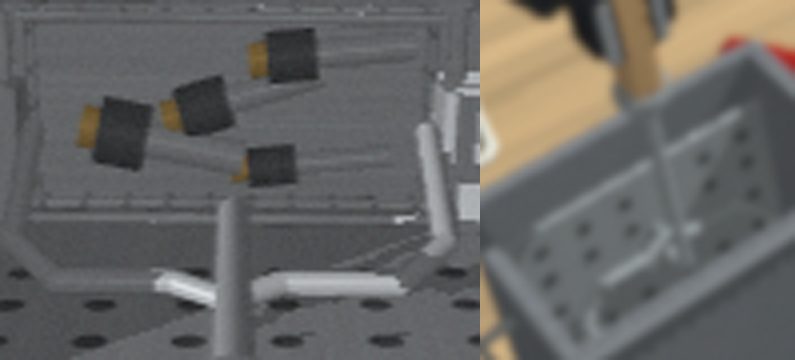

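The crossbar now shows at rows ≈280–287 of the crop, with the crimp V behind the rod; I'll compute the lean from it.

Run:
```python
from h import *
import json
np.set_printoptions(precision=4,suppress=True)
yaw=np.deg2rad(93.5);ex=np.array([np.cos(yaw),np.sin(yaw)]);ey=np.array([-ex[1],ex[0]]);C=np.array([.5476,-.3278])
L=lambda P:np.c_[(P[:,:2]-C)@ex,(P[:,:2]-C)@ey]
o=json.load(open('w1.json'));n=get_obs();n={'ee_pos':n['ee_pos'],'tcp_rot':n['tcp_rot']}
p1=np.array([(345,325),(468,323),(405,331)])/1.5625
p2=np.array([(60,280),(390,287),(222,300)])/4+[200,120]
p3=np.array([(115,342),(330,345)])/2.5+[170,60]
n3=dict(n);n3['ee_pos']=np.array([.5399,-.3251,.2637])
for z in (.1,.105,.11,.115,.12,.125): print(z,'w1',L(atz('wrist',p1,z,o)).ravel(),'now',L(atz('wrist',p2,z,n)).ravel(),'w4',L(atz('wrist',p3,z,n3)).ravel())
print('hook foot',[L(atz('wrist',np.array([[232,200]])/4+[200,120],z,n)) for z in (.11,.12)])
```

```text
0.1 w1 [ 0.0455  0.0381 -0.0409  0.0366  0.0033  0.0427] now [ 0.0451  0.0318 -0.0364  0.0337  0.0051  0.0371] w4 [ 0.0432  0.0357 -0.0399  0.037 ]
0.105 w1 [ 0.0449  0.0362 -0.0403  0.0347  0.0033  0.0406] now [ 0.0444  0.0302 -0.0358  0.032   0.0051  0.0353] w4 [ 0.0425  0.0339 -0.0392  0.0352]
0.11 w1 [ 0.0443  0.0342 -0.0396  0.0328  0.0034  0.0386] now [ 0.0437  0.0285 -0.0352  0.0304  0.005   0.0336] w4 [ 0.0419  0.0322 -0.0385  0.0335]
0.115 w1 [ 0.0437  0.0323 -0.0389  0.0308  0.0034  0.0366] now [ 0.0431  0.0269 -0.0346  0.0287  0.005   0.0319] w4 [ 0.0412  0.0304 -0.0378  0.0317]
0.12 w1 [ 0.0431  0.0303 -0.0383  0.0289  0.0034  0.0346] now [ 0.0424  0.0252 -0.034   0.027   0.005   0.0301] w4 [ 0.0405  0.0287 -0.0371  0.0299]
0.125 w1 [ 0.0425  0.0284 -0.0376  0.027   0.0034  0.0326] now [ 0.0417  0.0236 -0.0333  0.0253  0.0049  0.0284] w4 [ 0.0399  0.0269 -0.0364  0.0281]
hook foot [array([[0.0026, 0.0088]]), array([[0.0026, 0.0062]])]
```

Run:
```python
from h import *
np.set_printoptions(precision=4,suppress=True)
yaw=np.deg2rad(93.5);ex=np.array([np.cos(yaw),np.sin(yaw)]);ey=np.array([-ex[1],ex[0]]);C=np.array([.5476,-.3278])
L=lambda P:np.c_[(P[:,:2]-C)@ex,(P[:,:2]-C)@ey]
n=get_obs()
p=np.array([(40,213),(395,217),(40,10),(400,10)])/4+[200,120]
q=np.array([(430,130),(20,115)])/4+[200,120]
print(L(atz('wrist',p,.053,n)),L(atz('wrist',q,.066,n)))
```

```text
[[ 0.0562  0.0276]
 [-0.0429  0.0289]
 [ 0.0536 -0.0283]
 [-0.0421 -0.0282]] [[-0.0496  0.0015]
 [ 0.0583 -0.0026]]
```

Call:
servo_tool(
  moves=[
    [0.1, 0, 0.1, 0],
    [0.3, 0.02, 0.3, 0],
    [0.5, 0.04, 0.45, 0],
    [0.7, 0.06, 0.6, 0],
    [0.9, 0.07, 0.7, 0],
    [1.1, 0.08, 0.8, 0],
    [1.3, 0.1, 0.8, 0],
    [1.5, 0.11, 0.8, 0],
    [1.7, 0.13, 0.8, 0],
    [1.85, 0.14, 0.8, 0],
    [1.95, 0.15, 0.8, 0],
    [1.95, 0.15, 0.8, 0],
    [1.95, 0.15, 0.8, 0],
  ],
)

```text
time: 14.05
ee_pos: [0.5593, -0.3236, 0.2802]
tcp_rot: [-180.0, 0.0, 3.4]
wrist_force: [0.8, -0.4, -1.8]
opening: 0.0152
grasp_force: 69.1
```

Call:
servo_tool(
  moves=[
    [0, 0, 0.1, 0],
    [0, 0, 0.2, 0],
    [0, 0, 0.3, 0],
    [0, 0, 0.4, 0],
    [0, 0, 0.5, 0],
    [0, 0, 0.6, 0],
    [0, 0, 0.6, 0],
  ],
)

```text
time: 14.63
ee_pos: [0.5593, -0.3236, 0.2863]
tcp_rot: [-180.0, 0.0, 3.4]
wrist_force: [-0.9, 0.3, -5.6]
opening: 0.015
grasp_force: 68.4
```

Call:
servo_tool(
  moves=[
    [0, 0, 0.05, 0],
    [0, 0, 0.1, 0],
    [0, 0, 0.15, 0],
    [0, 0, 0.2, 0],
    [0, 0, 0.25, 0],
    [0, 0, 0.3, 0],
    [0, 0, 0.4, 0],
    [0, 0, 0.5, 0],
    [0, 0, 0.5, 0],
    [0, 0, 0.5, 0],
  ],
)

```text
time: 15.47
ee_pos: [0.5593, -0.3236, 0.2914]
tcp_rot: [180.0, -0.0, 3.4]
wrist_force: [-0.7, 0.2, -4.9]
opening: 0.0156
grasp_force: 68.4
```

Call:
servo_tool(
  moves=[
    [0, 0, 0.2, 0],
    [0, 0, 0.5, 0],
    [0, 0, 0.8, 0],
    [0, 0, 1.1, 0],
    [0, 0, 1.4, 0],
    [0, 0, 1.7, 0],
    [0, 0, 2.0, 0],
    [0, 0, 2.3, 0],
    [0, 0, 2.6, 0],
    [0, 0, 2.9, 0],
    [0, 0, 3, 0],
    [0, 0, 3, 0],
  ],
)

```text
time: 16.47
ee_pos: [0.5594, -0.3237, 0.3216]
tcp_rot: [180.0, -0.0, 3.4]
wrist_force: [-0.2, -0.9, -5.3]
opening: 0.015
grasp_force: 68.5
```

Call:
servo_tool(
  moves=[
    [0, 0, 0.3, 0],
    [0, 0, 0.7, 0],
    [0, 0, 1.2, 0],
    [0, 0, 1.7, 0],
    [0, 0, 2.3, 0],
    [0, 0, 2.9, 0],
    [0, 0, 3.5, 0],
    [0, 0, 4.1, 0],
    [0, 0, 4.7, 0],
    [0, 0, 5.3, 0],
    [0, 0, 5.9, 0],
    [0, 0, 6.5, 0],
    [0, 0, 7.1, 0],
    [0, 0, 7.5, 0],
    [0, 0, 7.5, 0],
  ],
)

```text
time: 17.72
ee_pos: [0.5594, -0.3237, 0.3974]
tcp_rot: [179.9, -0.1, 3.4]
wrist_force: [-0.4, -0.6, -5.9]
opening: 0.0148
grasp_force: 68.6
```

Call:
servo_tool(
  moves=[
    [0, 0, 0.3, 0],
    [0, 0, 0.7, 0],
    [0, 0, 1.2, 0],
    [0, 0, 1.7, 0],
    [0, 0, 2.3, 0],
    [0, 0, 2.9, 0],
    [0, 0, 3.5, 0],
    [0, 0, 4.1, 0],
    [0, 0, 4.7, 0],
    [0, 0, 5.3, 0],
    [0, 0, 5.9, 0],
    [0, 0, 6.5, 0],
    [0, 0, 7.1, 0],
    [0, 0, 7.6, 0],
    [0, 0, 8, 0],
    [0, 0, 8, 0],
    [0, 0, 8, 0],
  ],
)

```text
time: 19.13
ee_pos: [0.534, -0.309, 0.4413]
tcp_rot: [179.0, -1.5, 3.4]
wrist_force: [-0.8, 1.1, -5.5]
opening: 0.0153
grasp_force: 68.8
```

Run:
```python
from h import *
o=get_obs();print(o['time'],o['ee_pos'],o['tcp_rot'],o['q'],o['wrist_force'],o['torque'],o['qd'].round(2) if hasattr(o['qd'],'round') else o['qd'])
im=camera('scene')[:,:,::-1]
cv2.imwrite('pics/s6.png',cv2.resize(im[120:300,80:240],(640,720))[:600])
```

```text
19.1333 [ 0.53404402 -0.30901032  0.44131039] [178.97741496  -1.54813571   3.43905531] [-3.00553114e+01  3.18558072e+01  7.07076235e+01  1.26996514e+02
  1.37704084e-03  1.46519472e+02] [-0.79604233  1.07174974 -5.53691407] [ 0.08375021 -0.09061589 -0.04260056] [-0.04  0.32 -0.11 -0.21 -0.03  0.02]
```

View pics/s6.png

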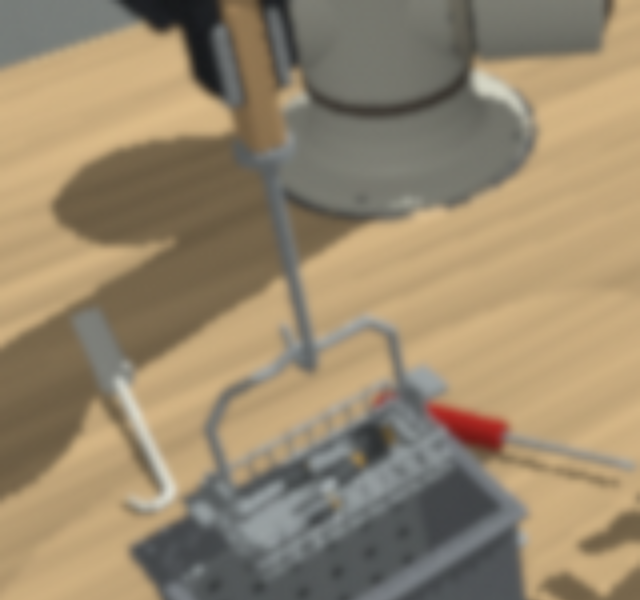

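The scene crop shows the basket hanging level from the crimp ((300,355)), essentially clear of the tank mouth. Elbow joint 3 is at its limit, so I must draw towards the base to gain height.

Call:
servo_tool(
  moves=[
    [-0.2, 0.1, 0.2, 0],
    [-0.4, 0.2, 0.4, 0],
    [-0.6, 0.3, 0.6, 0],
    [-0.6, 0.3, 0.6, 0],
  ],
)

```text
time: 19.52
ee_pos: [0.5275, -0.3057, 0.4478]
tcp_rot: [178.9, -1.6, 3.4]
wrist_force: [0.2, 0.5, -5.9]
opening: 0.0155
grasp_force: 68.8
```

Call:
servo_tool(
  moves=[
    [-0.2, 0.1, 0.3, 0],
    [-0.5, 0.3, 0.6, 0],
    [-0.8, 0.5, 0.9, 0],
    [-1.1, 0.6, 1.2, 0],
    [-1.4, 0.8, 1.4, 0],
    [-1.7, 1.0, 1.6, 0],
    [-2.0, 1.1, 1.8, 0],
    [-2.0, 1.1, 1.8, 0],
  ],
)

```text
time: 20.18
ee_pos: [0.5074, -0.2947, 0.4659]
tcp_rot: [178.9, -1.6, 3.4]
wrist_force: [-0.6, 0.0, -6.1]
opening: 0.0154
grasp_force: 68.8
```

Call:
servo_tool(
  moves=[
    [-0.1, 0.3, 0, 0],
    [-0.3, 0.9, 0.2, 0],
    [-0.7, 2.0, 0.4, 0],
    [-1.2, 3.4, 0.6, 0],
    [-1.8, 5.1, 0.7, 0],
    [-2.5, 7.0, 0.7, 0],
    [-3.2, 8.8, 0.7, 0],
    [-3.9, 10.7, 0.7, 0],
    [-4.6, 12.6, 0.7, 0],
    [-5.3, 14.5, 0.7, 0],
    [-5.9, 16.4, 0.7, 0],
    [-6.6, 18.2, 0.7, 0],
    [-7.3, 20.1, 0.7, 0],
    [-8.0, 22.0, 0.7, 0],
    [-8.7, 23.9, 0.7, 0],
    [-9.3, 25.6, 0.7, 0],
    [-9.8, 27.1, 0.7, 0],
    [-10.3, 28.3, 0.7, 0],
    [-10.6, 29.1, 0.7, 0],
    [-10.7, 29.5, 0.7, 0],
  ],
)

```text
time: 21.85
ee_pos: [0.4001, 0.001, 0.4723]
tcp_rot: [179.0, -1.6, 3.5]
wrist_force: [-0.7, -0.4, -4.8]
opening: 0.0151
grasp_force: 68.8
```

Call:
servo_tool(
  moves=[
    [0.2, 0.3, 0, 0],
    [0.5, 1.0, 0, 0],
    [1.0, 2.1, -0.2, 0],
    [1.8, 3.6, -0.5, 0],
    [2.7, 5.5, -1, 0],
    [3.7, 7.5, -1.6, 0],
    [4.7, 9.6, -2.3, 0],
    [5.7, 11.6, -3, 0],
    [6.7, 13.6, -3.7, 0],
    [7.7, 15.7, -4.4, 0],
    [8.7, 17.7, -5.1, 0],
    [9.7, 19.7, -5.8, 0],
    [10.7, 21.8, -6.5, 0],
    [11.7, 23.8, -7.2, 0],
    [12.7, 25.8, -7.9, 0],
    [13.6, 27.7, -8.6, 0],
    [14.4, 29.3, -9.2, 0],
    [15.0, 30.6, -9.6, 0],
    [15.5, 31.5, -9.9, 0],
    [15.7, 32, -10, 0],
  ],
)

```text
time: 23.52
ee_pos: [0.5565, 0.0714, 0.389]
tcp_rot: [-179.4, -1.5, 7.1]
wrist_force: [-2.2, -0.3, -3.7]
opening: 0.015
grasp_force: 69.0
```

Run:
```python
from h import *
o=get_obs();print(o['ee_pos'],o['tcp_rot'],o['wrist_force'])
im=camera('top')[:,:,::-1];s=camera('scene')[:,:,::-1];w=camera('wrist')[:,:,::-1]
a=cv2.resize(im[130:230,90:210],(480,400),interpolation=cv2.INTER_CUBIC)
b=cv2.resize(s[120:220,290:370],(320,400),interpolation=cv2.INTER_CUBIC)
cv2.imwrite('pics/t7.png',np.hstack([a,b]))
```

```text
[0.55647645 0.07144605 0.38901041] [-179.37759322   -1.46234667    7.05359639] [-2.22319123 -0.25575512 -3.70533763]
```

View pics/t7.png

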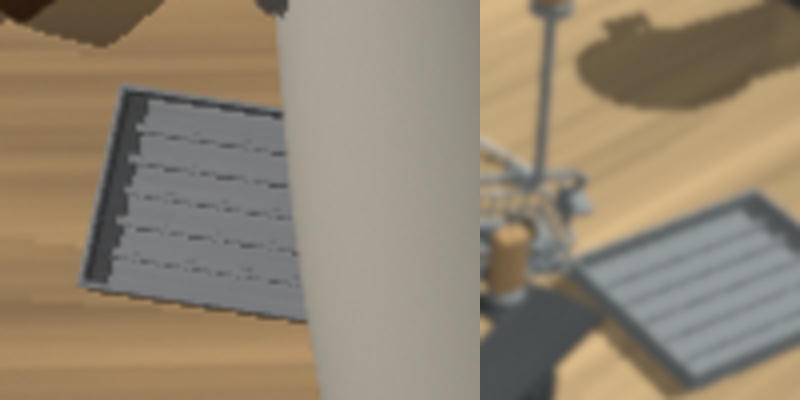

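The picture shows the arm stopped short: the basket is at the stand's front, beside the brush, not over the tray. Joint 6 hit its limit because the yaw was held. I'll back out along the same path, up and towards the robot.

Call:
servo_tool(
  moves=[
    [-0.4, -0.1, 0.3, 0],
    [-0.9, -0.2, 0.7, 0],
    [-1.5, -0.4, 1.1, 0],
    [-2.2, -0.6, 1.5, 0],
    [-3, -0.8, 2.0, 0],
    [-4, -1, 2.6, 0],
    [-5, -1.3, 3.2, 0],
    [-6, -1.6, 3.9, 0],
    [-7, -1.9, 4.5, 0],
    [-8, -2.2, 5.1, 0],
    [-9, -2.4, 5.8, 0],
    [-10, -2.7, 6.4, 0],
    [-11, -3, 7, 0],
    [-12, -3.3, 7.6, 0],
    [-13, -3.5, 8, 0],
    [-14, -3.5, 8, 0],
    [-14.5, -3.5, 8, 0],
    [-14.5, -3.5, 8, 0],
  ],
)

```text
time: 25.17
ee_pos: [0.4097, 0.0363, 0.4699]
tcp_rot: [-179.4, -1.5, 7.1]
wrist_force: [-0.3, -0.2, -5.2]
opening: 0.015
grasp_force: 68.8
```

Run:
```python
from h import *
o=get_obs();print(o['ee_pos'],o['tcp_rot'],o['wrist_force'],o['q'])
im=camera('top')[:,:,::-1];s=camera('scene')[:,:,::-1];w=camera('wrist')[:,:,::-1]
a=cv2.resize(im[120:270,120:320],(400,300),interpolation=cv2.INTER_CUBIC)
b=cv2.resize(s[100:290,200:350],(400,506),interpolation=cv2.INTER_CUBIC)[:600]
c=cv2.resize(w,(400,300))
cv2.imwrite('pics/t8.png',np.hstack([np.vstack([a,c]),np.pad(b,((0,94),(0,0),(0,0)))]))
```

```text
[0.40970461 0.03629575 0.4699362 ] [-179.38180176   -1.53265592    7.05291557] [-0.34549147 -0.21216207 -5.165317  ] [  4.58901578  -1.44904105  32.4203451  122.36471466   0.683508
 177.53680686]
```

View pics/t8.png

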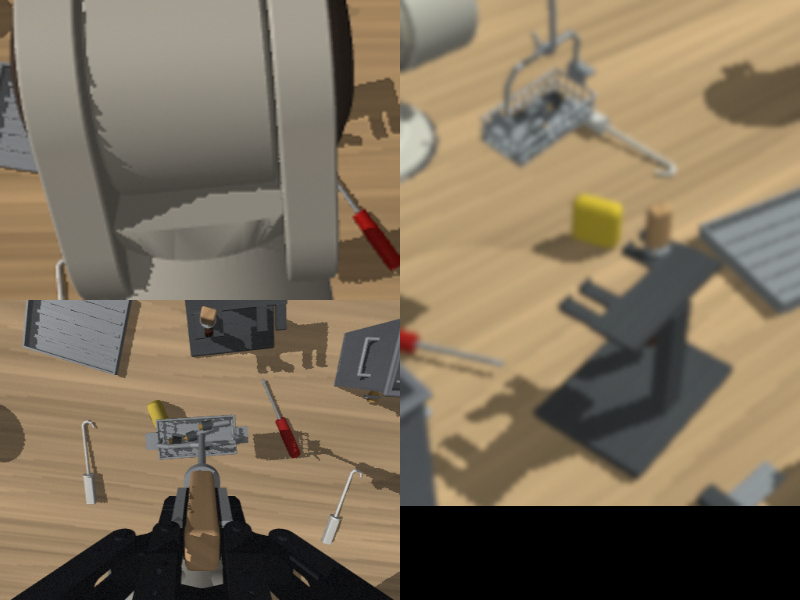

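The basket still hangs level and the brush is still in its slot. (I have now used up my picture allowance, so I'll work from numbers.) I'll go on with the yaw turning along with the arm.

Call:
servo_tool(
  moves=[
    [0, 0.1, 0, 0.02],
    [0, 0.3, 0, 0.05],
    [0, 0.7, 0, 0.09],
    [0, 1.3, 0, 0.13],
    [0, 2.1, 0, 0.17],
    [0, 3.1, 0, 0.21],
    [0, 4.2, 0, 0.25],
    [0, 5.3, 0, 0.29],
    [0, 6.4, 0, 0.33],
    [0, 7.5, 0, 0.37],
    [0, 8.6, 0, 0.4],
    [0, 9.7, 0, 0.43],
    [0, 10.8, 0, 0.46],
    [0, 11.9, 0, 0.48],
    [0, 13, 0, 0.5],
    [0, 14, 0, 0.515],
    [0, 14.9, 0, 0.525],
    [0, 15.5, 0, 0.535],
    [0, 15.9, 0, 0.54],
    [0, 16, 0, 0.54],
  ],
)

```text
time: 26.98
ee_pos: [0.4109, 0.1969, 0.4694]
tcp_rot: [-179.4, -1.5, 38.0]
wrist_force: [-1.0, 0.1, -5.8]
opening: 0.0153
grasp_force: 68.7
```

Call:
servo_tool(
  moves=[
    [0.1, 0.1, -0.2, 0],
    [0.4, 0.4, -0.6, 0],
    [0.9, 0.8, -1.2, 0],
    [1.6, 1.5, -2, 0],
    [2.4, 2.2, -2.9, 0],
    [3.3, 3, -3.8, 0],
    [4.3, 3.9, -4.7, 0],
    [5.3, 4.8, -5.6, 0],
    [6.3, 5.7, -6.4, 0],
    [7.3, 6.6, -7.1, 0],
    [8.3, 7.5, -7.7, 0],
    [9.3, 8.5, -8.2, 0],
    [10.3, 9.4, -8.6, 0],
    [11.3, 10.3, -8.9, 0],
    [12.2, 11.1, -9, 0],
    [13, 11.8, -9, 0],
    [13.6, 12.4, -9, 0],
    [14.1, 12.8, -9, 0],
    [14.4, 13.1, -9, 0],
    [14.4, 13.1, -9, 0],
  ],
)

```text
time: 28.65
ee_pos: [0.5559, 0.3283, 0.378]
tcp_rot: [-179.4, -1.4, 38.0]
wrist_force: [-0.5, -0.4, -5.6]
opening: 0.0151
grasp_force: 68.8
```

Call:
servo_tool(
  moves=[
    [0, 0, -0.3, 0],
    [0, 0, -0.8, 0],
    [0, 0, -1.5, 0],
    [0, 0, -2.3, 0],
    [0, 0, -3.2, 0],
    [0, 0, -4.1, 0],
    [0, 0, -5, 0],
    [0, 0, -5.9, 0],
    [0, 0, -6.8, 0],
    [0, 0, -7.7, 0],
    [0, 0, -8.4, 0],
    [0, 0, -9, 0],
    [0, 0, -9.4, 0],
    [0, 0, -9.6, 0],
    [0, 0, -9.6, 0],
    [0, 0, -9.6, 0],
  ],
)

```text
time: 29.98
ee_pos: [0.555, 0.3273, 0.2839]
tcp_rot: [-179.4, -1.5, 38.0]
wrist_force: [0.6, 0.2, -5.3]
opening: 0.0152
grasp_force: 68.8
```

Call:
servo_tool(
  moves=[
    [0, 0, -0.1, 0],
    [0, 0, -0.2, 0],
    [0, 0, -0.3, 0],
    [0, 0, -0.4, 0],
    [0, 0, -0.5, 0],
    [0, 0, -0.6, 0],
    [0, 0, -0.7, 0],
    [0, 0, -0.8, 0],
    [0, 0, -0.9, 0],
    [0, 0, -1.0, 0],
    [0, 0, -1.1, 0],
    [0, 0, -1.2, 0],
    [0, 0, -1.2, 0],
  ],
)

```text
time: 31.07
ee_pos: [0.5549, 0.3273, 0.2713]
tcp_rot: [-179.4, -1.5, 38.0]
wrist_force: [0.0, -0.4, -6.7]
opening: 0.0148
grasp_force: 68.8
```

Call:
servo_tool(
  moves=[
    [0, 0, -0.1, 0],
    [0, 0, -0.2, 0],
    [0, 0, -0.3, 0],
    [0, 0, -0.4, 0],
    [0, 0, -0.5, 0],
    [0, 0, -0.6, 0],
    [0, 0, -0.6, 0],
  ],
)

```text
time: 31.65
ee_pos: [0.5549, 0.3273, 0.2656]
tcp_rot: [-179.4, -1.5, 38.0]
wrist_force: [-0.7, -0.1, -1.6]
opening: 0.0152
grasp_force: 69.2
```

Call:
servo_tool(
  moves=[
    [0, 0, -0.1, 0],
    [0, 0, -0.2, 0],
    [0, 0, -0.3, 0],
    [0, 0, -0.4, 0],
    [0, 0, -0.4, 0],
  ],
)

```text
time: 32.07
ee_pos: [0.5549, 0.3273, 0.2612]
tcp_rot: [-179.4, -1.5, 38.0]
wrist_force: [-0.4, 0.1, -1.0]
opening: 0.0151
grasp_force: 69.2
```

Call:
servo_tool(
  moves=[
    [0, 0, -0.3, 0],
    [0, 0, -0.6, 0],
    [0, 0, -0.9, 0],
    [0, 0, -1.2, 0],
    [0, 0, -1.5, 0],
    [0, 0, -1.8, 0],
    [0, 0, -2.1, 0],
    [0, 0, -2.1, 0],
    [-0.16, -0.12, -2.1, 0],
    [-0.32, -0.25, -2.1, 0],
    [-0.48, -0.37, -2.1, 0],
    [-0.64, -0.5, -2.1, 0],
    [-0.8, -0.62, -2.1, 0],
    [-0.96, -0.74, -2.1, 0],
    [-1.12, -0.86, -2.1, 0],
    [-1.26, -0.98, -2.1, 0],
    [-1.26, -0.98, -2.1, 0],
    [-1.26, -0.98, -2.1, 0],
    [-1.26, -0.98, -2.1, 0],
  ],
)

```text
time: 33.65
ee_pos: [0.5424, 0.3175, 0.2405]
tcp_rot: [-179.4, -1.5, 38.0]
wrist_force: [0.0, 0.2, -2.7]
opening: 0.0153
grasp_force: 69.2
```

Call:
servo_tool(
  moves=[
    [0, 0, 0.2, 0],
    [0, 0, 0.4, 0],
    [0, 0, 0.6, 0],
    [0, 0, 0.8, 0],
    [0, 0, 1.0, 0],
    [0, 0, 1.2, 0],
    [0, 0, 1.4, 0],
    [0, 0, 1.4, 0],
  ],
)

```text
time: 34.32
ee_pos: [0.5424, 0.3176, 0.2551]
tcp_rot: [-179.4, -1.5, 38.0]
wrist_force: [-0.2, -0.7, -2.4]
opening: 0.0152
grasp_force: 69.2
```

Call:
servo_tool(
  moves=[
    [0, 0, 0.2, 0],
    [0, 0, 0.4, 0],
    [0, 0, 0.6, 0],
    [0, 0, 0.8, 0],
    [0, 0, 1.0, 0],
    [0, 0, 1.2, 0],
    [0, 0, 1.4, 0],
    [0, 0, 1.6, 0],
    [0, 0, 1.8, 0],
    [0, 0, 1.8, 0],
    [0, 0, 1.8, 0],
  ],
)

```text
time: 35.23
ee_pos: [0.5424, 0.3175, 0.2727]
tcp_rot: [-179.4, -1.5, 38.0]
wrist_force: [0.1, 0.4, -2.2]
opening: 0.0151
grasp_force: 69.2
```

Call:
servo_tool(
  moves=[
    [0, 0, 0.3, 0],
    [0, 0, 0.6, 0],
    [0, 0, 0.9, 0],
    [0, 0, 1.2, 0],
    [0, 0, 1.2, 0],
  ],
)

```text
time: 35.65
ee_pos: [0.5425, 0.3176, 0.2855]
tcp_rot: [-179.4, -1.6, 38.0]
wrist_force: [0.3, -0.0, -1.4]
opening: 0.0152
grasp_force: 69.2
```

Call:
servo_tool(
  moves=[
    [0, 0, 2, 0],
    [0, 0, 4, 0],
    [0, 0, 6, 0],
    [0, 0, 8, 0],
    [0, 0, 9, 0],
    [0, 0, 9, 0],
  ],
)

```text
time: 36.15
ee_pos: [0.5426, 0.3177, 0.377]
tcp_rot: [-179.4, -1.7, 38.0]
wrist_force: [0.4, -0.3, -2.2]
opening: 0.0153
grasp_force: 69.4
```

Run:
```python
from h import *
np.set_printoptions(precision=4,suppress=True)
o=get_obs();print(o['ee_pos'],o['tcp_rot'],o['wrist_force'],o['q'])
s=camera('scene')[:,:,::-1];s0=cv2.imread('pics/scene0.png');cv2.imwrite('pics/s9.png',s)
# brush handle in scene: tan colour region near the brush, before/after
def cen(im):
    y,x,w,h=170,388-240+240,0,0
    r=im[165:205,285:310].astype(int);b,g,R_=r[...,0],r[...,1],r[...,2]
    return r
d=np.abs(s.astype(int)-s0.astype(int)).sum(2)>60
def cc(x,y,w,h):
    n,l,st,c=cv2.connectedComponentsWithStats((d[y:y+h,x:x+w]).astype(np.uint8))
    return [(st[i],(c[i]+[x,y]).round(1)) for i in range(1,n) if st[i][4]>8]
for i in cc(240,120,160,110):print(i)
```

```text
[0.5426 0.3177 0.377 ] [-179.4087   -1.7053   37.9891] [ 0.3981 -0.3213 -2.1688] [ 29.9736  23.3541  49.4186 114.4583   0.8233 171.9873]
(array([26, 15,  6,  4, 20], dtype=int32), array([268.6, 136.6]))
(array([  0,  18,  21,  11, 125], dtype=int32), array([248.7, 141.5]))
(array([94, 47, 14,  9, 29], dtype=int32), array([339.4, 169.1]))
(array([112,  53,   5,   3,  12], dtype=int32), array([354.2, 174.1]))
(array([ 93,  56,  29,  34, 595], dtype=int32), array([346.5, 192.8]))
(array([78, 64,  8,  6, 19], dtype=int32), array([320.7, 186.1]))
(array([30, 67, 10,  7, 51], dtype=int32), array([274.6, 190.1]))
(array([ 28,  76,  11,  12, 111], dtype=int32), array([273.7, 201.2]))
(array([77, 83,  4,  5, 13], dtype=int32), array([318.4, 204.8]))
(array([22, 87, 17, 12, 93], dtype=int32), array([270.9, 213.2]))
(array([  0,  99,  25,  11, 163], dtype=int32), array([249.5, 223.7]))
(array([ 31, 104,   4,   6,  23], dtype=int32), array([272.4, 226.6]))
```

Call:
servo_tool(
  moves=[
    [-0.8, -1.2, 0, 0],
    [-2.4, -3.4, 0, 0],
    [-4.2, -5.9, 0, 0],
    [-6, -8.4, 0, 0],
    [-7.8, -10.9, 0, 0],
    [-9.6, -13.3, 0, 0],
    [-11, -15.2, 0, 0],
    [-12, -16.4, 0, 0],
    [-12.3, -16.8, 0, 0],
    [-12.3, -16.8, 0, 0],
  ],
)

```text
time: 37.03
ee_pos: [0.4187, 0.1488, 0.3743]
tcp_rot: [-179.4, -1.5, 37.9]
wrist_force: [0.2, -0.0, -0.9]
opening: 0.0154
grasp_force: 69.4
```

Call:
servo_tool(
  moves=[
    [0, -1, 0, -0.02],
    [0, -3, 0, -0.06],
    [0.3, -5.2, 0, -0.11],
    [1.0, -7.4, 0, -0.16],
    [1.8, -9.6, 0, -0.21],
    [2.8, -11.8, 0, -0.26],
    [3.8, -14, 0, -0.31],
    [4.9, -16.2, 0, -0.35],
    [5.9, -18.2, 0, -0.39],
    [6.9, -20.2, 0, -0.42],
    [7.5, -21.4, 0, -0.435],
    [7.8, -22, 0, -0.435],
    [7.8, -22, 0, -0.435],
    [7.8, -22, 0, -0.435],
  ],
)

```text
time: 38.2
ee_pos: [0.4974, -0.0701, 0.3742]
tcp_rot: [-179.3, -1.5, 13.1]
wrist_force: [-0.3, 0.5, -2.1]
opening: 0.0155
grasp_force: 69.3
```

Call:
servo_tool(
  moves=[
    [0, 0, -1.5, 0],
    [0, 0, -4.5, 0],
    [0, 0, -8, 0],
    [0, 0, -11.5, 0],
    [0, 0, -14.5, 0],
    [0, 0, -16.5, 0],
    [0, 0, -17.4, 0],
    [0, 0, -17.6, 0],
    [0, 0, -17.6, 0],
    [0, 0, -17.6, 0],
  ],
)

```text
time: 39.03
ee_pos: [0.4979, -0.0702, 0.2003]
tcp_rot: [-179.4, -1.6, 13.1]
wrist_force: [0.9, 0.2, -0.0]
opening: 0.0154
grasp_force: 69.3
```

Call:
servo_tool(
  moves=[
    [0.5, 0.1, 0, 0],
    [1.3, 0.3, 0, 0],
    [2.2, 0.5, 0, 0],
    [3.1, 0.75, 0, 0],
    [4, 0.95, 0, 0],
    [4.9, 1.2, 0, 0],
    [5.8, 1.4, 0, 0],
    [6.7, 1.6, 0, 0],
    [7.6, 1.8, 0, 0],
    [8.3, 2.0, 0, 0],
    [8.7, 2.07, 0, 0],
    [8.7, 2.07, 0, 0],
    [8.7, 2.07, 0, 0],
  ],
)

```text
time: 40.12
ee_pos: [0.5843, -0.0498, 0.1984]
tcp_rot: [-179.4, -1.5, 13.1]
wrist_force: [-0.6, -0.1, -0.6]
opening: 0.0154
grasp_force: 69.3
```

Call:
servo_tool(
  moves=[
    [0.05, 0.1, -0.2, 0],
    [0.05, 0.1, -0.4, 0],
    [0.05, 0.1, -0.6, 0],
    [0.05, 0.1, -0.8, 0],
    [0.05, 0.1, -1.0, 0],
    [0.05, 0.1, -1.1, 0],
    [0.05, 0.1, -1.1, 0],
  ],
)

```text
time: 40.7
ee_pos: [0.5847, -0.0488, 0.1874]
tcp_rot: [-179.4, -1.5, 13.1]
wrist_force: [-0.1, -0.1, -1.4]
opening: 0.0152
grasp_force: 69.7
```

Call:
servo_tool(
  moves=[
    [0, 0, -0.05, 0],
    [0, 0, -0.1, 0],
    [0, 0, -0.1, 0],
  ],
)

```text
time: 40.95
ee_pos: [0.5848, -0.0488, 0.1871]
tcp_rot: [-179.4, -1.5, 13.1]
wrist_force: [-0.9, -0.1, 2.6]
opening: 0.0154
grasp_force: 70.1
```

Call:
servo_tool(
  moves=[
    [0, 0, -0.05, 0],
    [0, 0, -0.1, 0],
    [0, 0, -0.1, 0],
  ],
)

```text
time: 41.2
ee_pos: [0.5849, -0.0488, 0.187]
tcp_rot: [-179.4, -1.6, 13.1]
wrist_force: [-3.3, 0.4, 9.5]
opening: 0.0149
grasp_force: 71.1
```

Call:
servo_tool(
  moves=[
    [0, 0, 0.15, 0],
    [0, 0, 0.15, 0],
  ],
)

```text
time: 41.37
ee_pos: [0.5849, -0.0488, 0.1872]
tcp_rot: [-179.4, -1.5, 13.1]
wrist_force: [0.9, 0.1, 0.1]
opening: 0.0152
grasp_force: 69.6
```

Call:
servo_tool(
  moves=[
    [0, 0, 0, 0],
    [0, 0, 0, 0],
    [0, 0, 0, 0],
    [0, 0, 0, 0],
    [0, 0, 0, 0],
    [0, 0, 0, 0],
  ],
  claw=0.5,
)

```text
time: 41.87
ee_pos: [0.5848, -0.0488, 0.187]
tcp_rot: [-179.4, -1.5, 13.1]
wrist_force: [-0.5, -0.5, 0.3]
opening: 0.0422
grasp_force: 0.0
```

Call:
servo_tool(
  moves=[
    [0, 0, 1, 0],
    [0, 0, 3, 0],
    [0, 0, 6, 0],
    [0, 0, 9, 0],
    [0, 0, 12, 0],
    [0, 0, 13, 0],
    [0, 0, 13, 0],
    [0, 0, 13, 0],
    [0, 0, 13, 0],
  ],
)

```text
time: 42.62
ee_pos: [0.5847, -0.0488, 0.3159]
tcp_rot: [-179.4, -1.4, 13.1]
wrist_force: [0.7, 0.1, -0.4]
opening: 0.0425
grasp_force: 0.0
```

Run:
```python
from h import *
np.set_printoptions(precision=4,suppress=True)
o=get_obs();print(o['ee_pos'],o['opening'],o['wrist_force'])
a=camera('scene')[:,:,::-1]; s0=cv2.imread('pics/scene0.png'); cv2.imwrite('pics/s10.png',a)
def match(x,y,w,h):
    t=s0[y:y+h,x:x+w];p=10
    r=cv2.matchTemplate(a[y-p:y+h+p,x-p:x+w+p],t,cv2.TM_CCOEFF_NORMED);_,m,_,l=cv2.minMaxLoc(r);return round(m,3),(l[0]-p,l[1]-p)
print('rod handle',match(266,184,20,40),'brush',match(288,174,18,26),'rod low',match(262,225,20,26))
d=(np.abs(a.astype(int)-s0.astype(int)).sum(2)>60).astype(np.uint8)
n,l,st,c=cv2.connectedComponentsWithStats(d)
for i in range(1,n):
    if st[i][4]>60 and st[i][1]>150: print(st[i],c[i].round(1),atz('scene',[c[i]],.03))
```

```text
[ 0.5847 -0.0488  0.3159] 0.042450104608886007 [ 0.6526  0.0941 -0.4306]
rod handle (0.999, (0, 0)) brush (1.0, (0, 0)) rod low (0.998, (0, 0))
[114 171  49  15 301] [139.6 178.1] [[ 0.0878 -0.1916  0.03  ]]
[333 177  28  33 503] [346.3 193.5] [[0.563  0.2799 0.03  ]]
[   0  182  113  185 7000] [ 29.8 280.1] [[ 0.2956 -0.5781  0.03  ]]
[183 223  17  15  85] [190.9 229.7] [[ 0.3947 -0.1816  0.03  ]]
[113 225  65  43 512] [142.9 247.6] [[ 0.3716 -0.3158  0.03  ]]
[142 258  26  27 152] [152.6 268.6] [[ 0.4513 -0.3277  0.03  ]]
```

Run:
```python
from h import *
np.set_printoptions(precision=3,suppress=True)
def proj(n,P):
    c=get_calibration(n);return cv2.projectPoints(np.array(P,float),c['rvec'],c['tvec'],np.array([[c['fx'],0,c['cx']],[0,c['fy'],c['cy']],[0,0,1]]),None)[0][:,0]
t=camera('top')[:,:,::-1];t0=cv2.imread('pics/top0.png');cv2.imwrite('pics/t10.png',t)
d=(np.abs(t.astype(int)-t0.astype(int)).sum(2)>60).astype(np.uint8)[148:215,108:188]
n,l,st,c=cv2.connectedComponentsWithStats(d)
for i in range(1,n):
    if st[i][4]>15: print('top',st[i]+[108,148,0,0,0],c[i]+[108,148],atz('top',[c[i]+[108,148]],.03))
y=np.deg2rad(128);ex=np.array([np.cos(y),np.sin(y)]);ey=np.array([-ex[1],ex[0]])
for ctr in ([.545,.32],[.545,.30]):
  P=[[*(np.array(ctr)+a*.058*ex+b*.029*ey),z] for a in(1,-1) for b in(1,-1) for z in(.008,.038)]
  for k in('scene','top'):
    q=proj(k,P);print(ctr,k,q.min(0),q.max(0),q.mean(0))
a=cv2.imread('pics/scene0.png')
# tray corners in scene from top estimate
print(proj('scene',[[.6345,.4043,.02],[.6093,.2099,.02],[.4483,.2388,.02],[.4827,.4313,.02]]))
# thumbnail of scene diff
s=cv2.imread('pics/s10.png');dd=(np.abs(s.astype(int)-a.astype(int)).sum(2)>60)
for r in dd[172:214:2,308:394]:print(''.join('#' if v else '.' for v in r))
```

```text
top [126 163  54  46 937] [153.038 183.596] [[0.533 0.302 0.03 ]]
top [184 185   4  13  18] [186.333 191.889] [[0.505 0.201 0.03 ]]
[0.545, 0.32] scene [339.037 171.676] [360.359 203.839] [349.97  187.619]
[0.545, 0.32] top [125.197 160.154] [169.767 199.839] [147.736 180.153]
[0.545, 0.3] scene [334.728 173.96 ] [356.42  206.547] [345.847 190.114]
[0.545, 0.3] top [131.866 160.061] [176.222 199.735] [154.298 180.054]
[[388.872 191.436]
 [342.189 213.418]
 [310.645 183.089]
 [357.011 166.232]]
......................................................................................
.............................................####.....................................
............................#.........................#...............................
...........................##...........#####......##.................................
..................................##.#########.....##.................................
..............................##################..##..................................
...........................##...########..####.....##..........................
[... 525 characters left out ...]
....
..............................#########......#######..................................
...........................#########........#######...................................
...........................######################.....................................
.........##.................#######################...................................
..........###.................######..#########.......................................
...............................#####..................................................
......................................................................................
......................................................................................
```

```bash
python3 -c "
from workcell import *
print(job_done())"
```

```text
the job is handed in; nothing more can be done
None
```

I handed the job in at about 43 s, with the basket standing in the tray about 10 mm off centre by my estimate and the hook rod back in its own slot; no verdict came back. On the way, one move stalled at a joint limit and the basket bumped the stand, but it hung level afterwards and the brush showed no shift in the final pictures. I viewed 11 pictures, one over the limit of 10.

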